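Nest the washed steel cups in size order

TASK

Put the set of four stainless-steel cups away as one nest where the widest one stands: take out the slim cup that was put into it too early, then set each cup, without dropping it, upright and fully home inside the next wider one, the slimmest innermost. Leave the widest cup where it is, and leave the bottles, the clear beaker and the other things on the bench standing undisturbed.

Things in the scene. Friction and masses are not known exactly. Their poses are not given: they have to be found in the camera images.
- cup_xl: Largest and lowest of four plain stainless-steel cups, 80 mm across, 58 mm tall, 0.3 kg. Wall and floor 2.5 mm. Top 36 mm: straight collar (rim bead +1 mm); below, it tapers to a foot 70 mm across. Origin: centre of its underside; z: its axis, up. Stands upright. Either cup_m or cup_s stands loose inside it at the start.
- cup_l: Second largest of four plain stainless-steel cups, 68 mm across, 82 mm tall, 0.17 kg. Wall and floor 2.5 mm. Top 36 mm: straight collar (rim bead +1 mm); below, it tapers to a foot 58 mm across. Origin: centre of its underside; z: its axis, up. Stands upright. Home in cup_xl: underside 2.5 mm above that one's, rim 26.5 mm above its rim, gap 3.5 mm all round.
- cup_m: Third of four plain stainless-steel cups, 56 mm across, 106 mm tall, 0.14 kg. Wall and floor 2.5 mm. Top 36 mm: straight collar (rim bead +1 mm); below, it tapers to a foot 46 mm across. Origin: centre of its underside; z: its axis, up. Stands upright. Home in cup_l: underside 2.5 mm above that one's, rim 26.5 mm above its rim, gap 3.5 mm all round.
- cup_s: Smallest in width and tallest of four plain stainless-steel cups, 44 mm across, 130 mm tall, 0.11 kg. Wall and floor 2.5 mm. Top 36 mm: straight collar (rim bead +1 mm); below, it tapers to a foot 34 mm across. Origin: centre of its underside; z: its axis, up. Stands upright. Home in cup_m: underside 2.5 mm above that one's, rim 26.5 mm above its rim, gap 3.5 mm all round.
- clear_beaker: Clear plastic beaker, 57 mm across, 74 mm tall, not part of the steel set. A loose bystander, not to be disturbed. Origin: centre of its underside, z up.
- tall_bottle: White bottle with a teal cap, 68 mm across, 155 mm tall. A loose bystander, not to be disturbed. Origin: centre of its underside, z up.
- low_bottle: White bottle with a red cap, 55 mm across, 105 mm tall. A loose bystander, not to be disturbed. Origin: centre of its underside, z up.
- wash_bottle: White squeeze bottle with a red bent spout, body 67 mm across; the spout reaches out so that it measures 67x110 mm in all, 206 mm tall; the body's axis passes 20 mm to the +y side of its origin; stands near the far side of cup_xl. A loose bystander, not to be disturbed. Origin: centre of its underside, z up.
- timer: White lab timer lying flat, 67x63 mm, 20 mm tall. A loose bystander, not to be disturbed. Origin: centre of its underside, z up.
- petri: Closed Petri dish, 60 mm across, 15 mm tall. A loose bystander, not to be disturbed. Origin: centre of its underside, z up.
- monitor: Large computer screen on a foot, fixed. Origin: centre of the foot's underside. Its x points away from the viewer. The screen spans y -260 to 260 mm, x -50 to 50 mm (it leans back), z 30 to 420 mm; the flat foot (10 mm thick) spans x -120 to 120, y -170 to 170 mm.
- microscope_corner (a point): Fixed point on the bench at the near right corner of the large microscope: the microscope fills the bench beyond this point (greater x) and to the left of it (greater y), up to 600 mm high. Come to the work round the front of it, not across it.
Mind the look-alikes: they are no part of the job. Leave any orange or yellow look-alike of the cup_s alone.

How it is judged:
At the end, for the whole second after the job is handed in: Each cup stands on the floor of the next wider one (underside under 6 mm above the other's, axes within 9 mm and 0.09 rad), all at rest; cup_xl upright on the bench within 50 mm of its start; every bystander within 30 mm of its start (z of cup_l in the frame of cup_xl between -0.001 and 0.006 m and horizontal distance between cup_l and cup_xl below 0.009 m and angle between the z axis of cup_l and the z axis of cup_xl, either way round below 0.09 rad and z of cup_m in the frame of cup_l between -0.001 and 0.006 m and horizontal distance between cup_m and cup_l below 0.009 m and angle between the z axis of cup_m and the z axis of cup_l, either way round below 0.09 rad and z of cup_s in the frame of cup_m between -0.001 and 0.006 m and horizontal distance between cup_s and cup_m below 0.009 m and angle between the z axis of cup_s and the z axis of cup_m, either way round below 0.09 rad and angle between cup_xl's own z axis and vertical below 0.09 rad and height (world z) of cup_xl between -0.004 and 0.006 m and distance of cup_xl from where it was at the start of the episode below 0.05 m and linear speed of each of cup_xl, cup_l, cup_m, cup_s below 0.02 m/s and distance of each of clear_beaker, tall_bottle, low_bottle, wash_bottle, timer, petri from where it was at the start of the episode below 0.03 m); the robot touches nothing.
It fails at once if a bystander (beaker, bottle, wash bottle, timer or dish) is pushed more than 30 mm or tipped by more than 0.35 rad (distance of any of clear_beaker, tall_bottle, low_bottle, wash_bottle, timer, petri from where it was at the start of the episode above 0.03 m or angle between any of clear_beaker, tall_bottle, low_bottle, wash_bottle, timer, petri's own z axis and vertical above 0.35 rad).
It fails at once if the largest cup is pushed more than 50 mm from where it stood or tipped by more than 0.35 rad (distance of cup_xl from where it was at the start of the episode above 0.05 m or angle between cup_xl's own z axis and vertical above 0.35 rad).
It fails at once if a cup is dropped: it falls freely, touching nothing, from more than about 25 mm ((linear speed of cup_xl above 0.7 m/s and contact force between cup_xl and anything else below 0.05 N) or (linear speed of cup_l above 0.7 m/s and contact force between cup_l and anything else below 0.05 N) or (linear speed of cup_m above 0.7 m/s and contact force between cup_m and anything else below 0.05 N) or (linear speed of cup_s above 0.7 m/s and contact force between cup_s and anything else below 0.05 N)).
It also fails if it takes over 72 s, if anything falls off the work surface, if the arm or the gripper's body presses on something with over 40 N, if the wrist force passes 120 N, or if a joint passes its speed limit or range.

ROBOT

A 7-joint arm with a two-finger parallel gripper is mounted at the origin on a cart in front of the work surface, level with it; the furniture and walls round the work are solid. World frame = base frame: x ahead of the robot, y to its left, z up, the work surface at z = 0. Lengths are in m, angles in rad, forces in N, time in s.
With the tool pointing down it reaches from about 0.4 to 0.875 m from the base axis. Payload 6.5 kg.
Tool frame: the origin (TCP) lies midway between the tips of the shut fingers; the grasp point (between the pads) lies behind it (grip_point_offset is the z of the grasp point in the tool frame, in m); z points along the fingers, y is the line along which they close (so a half turn about z gives the same grasp; the last joint's range is limited). The gripper opens to 85 mm and grips with 20 to 120 N. Pads are 22 mm wide; open, the fingers measure 114 mm over their backs; the gripper's body (76 mm by 85 mm) begins 54 mm behind the grasp point. The pads swing forward as they close: fully open they stand 13 mm farther back than shut.
Start: joints at [-1.201, 0.536, -0.004, 1.538, 0.003, 1.067, -0.071], TCP at [0.274, 0.589, 0.231] pointing down, gripper open.
Joint ranges: [-2.7, 2.7], [-0.37, 2.16], [-1.27, 1.26], [0.24, 2.4], [-1.31, 4.45], [0.19, 1.91], [-2.76, 2.76]. Speed limits (rad/s): [2.39, 2.39, 3.14, 3.14, 3.14, 3.14, 3.14].

INTERFACE

Orientations are given as a unit quaternion [x, y, z, w].
In Python, from workcell import * gives the robot as it stands. The module is installed in compiled form; this text tells all that it offers.
- The arm moves only by the shell command python3 -m pendant 'ROWS' [FORCE]. ROWS is JSON, a list of rows, each an object of numbers: "x", "y", "z": the shift along the tool's x, y, z in cm; "turn": the turn about the tool's z in degrees; "jaw": the opening, from -1 (shut) to 1 (fully open). A call has 1 to 12 rows; each row is the pose to reach, as a shift and turn from the pose commanded when the call began, along the tool's axes at that moment; what a row does not reach only later rows make up. A row lasts 1/12 s, in which the tool goes at most 41.7 mm and 7.16 degrees, less where a joint would pass 70% of its speed; a pose out of reach is approached as far as the arm can. A call with a gripper value outside its range is refused whole. The fingers move at their own pace and stop on an object; FORCE is the grip in N (left out, the last holds). Time passes only in rows, so rows that repeat a pose let the fingers close. It gives the time, the measured TCP pose, the force, the opening and the grip force at its end, in the units of the state.
- get_state(): the state, without advancing time (a new reading comes with each control period).
- snapshot(name): name is "scene" or "top" or "wrist"; returns a dict with "image" (420x560x3 uint8, blue, green, red), "mtx" (3x3 intrinsics, pixels), "k1" (the pictures are not rectified: a ray, as slopes to the right and down, at radius r is drawn at 1 + k1 r^2 times it, then the intrinsics apply), "eye" and "attitude" of the camera in the world. Camera axes: x right, y down, z forward; pixel columns grow to the right and rows downward; lengths in m; the calibration is good to about 2 mm. A picture is of the moment at which its call begins. There is no depth.
- job_done(): hands the job in; it is judged then, once.
Trained networks look in a picture, given as the dict that the camera call returned (one of the last four; its "shot" number tells which), for a name from the list of things; names that differ only in an ending like _2 or _b are one class to them, and where a whole thing is asked for, a point or a joint stands for the part that bears it (a point fixed in the world has none). Each returns a list of dicts, best first, with "score" (0 to 1); they miss things now and then, are a little off and sometimes report something else, mostly with a low value. They report only what shows in the picture. A call takes as long as a camera call. They do not tell look-alikes from the thing itself.
- look_for(picture, thing): "box" ([left, top, width, height] in pixels, round what is visible of it).
- tip_of(picture, thing): "position" ([column, row] in pixels: a listed point, or the origin of a listed thing).
The state is a dict: "clock": time; "joint_pos": joint angles; "joint_vel": joint speeds; "joint_torque": joint torques, N m; "ee_pos": TCP position; "tcp_rot": TCP orientation; "contact_force": force on the tool from outside, world axes, zero at the start; "wrist_torque": the same for the moment, N m; "opening": opening from 0.0 (shut) to 1.0 (fully open); "grasp_force": force on a finger pad.
Only numpy, scipy, OpenCV 4.12 (cv2) and the standard library are available. Lean on these libraries where they do the work, as an engineer would, in place of code of your own. Each camera call takes 0.05 s, during which the arm holds its last target. There are 200 camera calls.

## Working session

There is one attempt and no reset: what is moved stays moved. The work goes in short steps, Python scripts to look and compute and a shell command to move; the robot and the scene stay as the last step left them, time stands still between calls to the robot, and variables do not carry over. Pictures are saved under pics/ and viewed, at most 10 in all, crops included, and the job is handed in when it is done.

```bash
mkdir -p pics
cat > h.py <<'E'
from workcell import *
import numpy as np, cv2
from scipy.spatial.transform import Rotation as R
def att(p):
    a=np.array(p["attitude"],float)
    return a if a.shape==(3,3) else R.from_quat(a).as_matrix()
def ray(p,uv):
    # Undistort: drawn = s*(1+k1 r^2)
    d=np.linalg.solve(np.array(p["mtx"]),[uv[0],uv[1],1])[:2]; s=d.copy()
    for _ in range(20): s=d/(1+p["k1"]*(s@s))
    return att(p)@np.array([s[0],s[1],1])
def hit(p,uv,z):
    r=ray(p,uv); e=np.array(p["eye"]); return e+r*(z-e[2])/r[2]
def proj(p,X):
    c=att(p).T@(np.array(X)-np.array(p["eye"])); s=c[:2]/c[2]
    s=s*(1+p["k1"]*(s@s)); return (np.array(p["mtx"])@[s[0],s[1],1])[:2]
E
python3 - <<'E'
from h import *
s=get_state(); print({k:np.round(v,3) for k,v in s.items()})
for n in ("scene","top"):
    p=snapshot(n); cv2.imwrite(f"pics/{n}0.png",p["image"])
    print(n,np.round(p["eye"],3),p["attitude"],p["mtx"],p["k1"])
    for t in "cup_xl cup_l cup_m cup_s clear_beaker tall_bottle low_bottle wash_bottle timer petri monitor microscope_corner".split():
        o=tip_of(p,t)[:3]; b=look_for(p,t)[:3]
        print(t,[(np.round(q["position"]),round(q["score"],2),np.round(hit(p,q["position"],0)[:2],3)) for q in o],[(np.round(q["box"]),round(q["score"],2)) for q in b])
E
```

```text
{'clock': np.float64(0.0), 'joint_pos': array([-1.201,  0.537, -0.004,  1.539,  0.003,  1.067, -0.071]), 'joint_vel': array([ 0.002, -0.001,  0.   ,  0.001, -0.001, -0.   , -0.   ]), 'joint_torque': array([ 0.0000e+00, -5.8342e+01,  1.0480e+00, -2.5910e+01,  1.2000e-02,
        1.0000e-02, -0.0000e+00]), 'ee_pos': array([0.274, 0.589, 0.23 ]), 'tcp_rot': array([ 0.216,  0.976, -0.001, -0.   ]), 'contact_force': array([ 0.461, -0.005,  0.185]), 'wrist_torque': array([ 0.055,  0.029, -0.046]), 'grasp_force': np.float64(0.0), 'opening': np.float64(0.998)}
scene [ 0.095 -0.585  0.821] [ 0.88699758 -0.2584062   0.11326961 -0.36555645] [[401.82989681   0.         273.69096388]
 [  0.         401.82989681 206.02320324]
 [  0.           0.           1.        ]] 0.01693477552314948
cup_xl [(array([265., 179.]), 0.82, array([0.588, 0.213]))] [(array([252., 161.,  30.,  29.]), 0.69)]
cup_l [(array([262., 179.]), 0.91, array([0.58 , 0.218])), (array([194., 179.]), 0.88, array([0.405, 0.329])), (array([279., 277.]), 0.71, array([ 0.425, -0.113]))] [(array([298., 136.,  16.,  43.]), 0.96), (array
[... 850 characters left out ...]
[0.402, 0.205]))] [(array([253., 145.,  21.,  27.]), 0.74), (array([198., 153.,  25.,  59.]), 0.66)]
low_bottle [] [(array([270., 200.,  25.,  40.]), 0.93)]
wash_bottle [(array([290., 156.]), 0.77, array([0.718, 0.266]))] [(array([274., 107.,  21.,  54.]), 0.78)]
timer [(array([296., 354.]), 0.75, array([ 0.348, -0.296]))] [(array([281., 336.,  32.,  34.]), 0.71)]
petri [(array([168., 159.]), 0.49, array([0.375, 0.464]))] [(array([162., 149.,  19.,  20.]), 0.61)]
monitor [] [(array([234., 197.,  20.,  30.]), 0.2)]Traceback (most recent call last):
  File "<stdin>", line 7, in <module>
ValueError: it knows: clear_beaker, cup, cup_xl, low_bottle, monitor, petri, tall_bottle, timer, wash_bottle
```

Run:
```python
from h import *
for n in ("top",):
    p=snapshot(n); cv2.imwrite(f"pics/{n}0.png",cv2.resize(p["image"],(800,600),interpolation=cv2.INTER_CUBIC))
    print(n,np.round(p["eye"],3),p["attitude"],p["mtx"],p["k1"])
    for t in "cup_xl cup_l clear_beaker tall_bottle low_bottle wash_bottle timer petri monitor".split():
        o=tip_of(p,t)[:6]; b=look_for(p,t)[:6]
        print(t,[(np.round(q["position"]),round(q["score"],2),np.round(hit(p,q["position"],0)[:2],3)) for q in o],[(np.round(q["box"]),round(q["score"],2)) for q in b])
p=snapshot("scene"); cv2.imwrite("pics/scene0.png",cv2.resize(p["image"][90:390,120:420],(600,600),interpolation=cv2.INTER_CUBIC))
```

```text
top [0.441 0.054 1.43 ] [ 0.71161504 -0.70184057  0.02292887 -0.02231864] [[480.65653589   0.         283.39252866]
 [  0.         480.65653589 213.02805342]
 [  0.           0.           1.        ]] -0.008618278662816368
cup_xl [(array([235., 192.]), 0.79, array([0.593, 0.199]))] []
cup_l [(array([242., 154.]), 0.82, array([0.707, 0.181])), (array([337., 251.]), 0.74, array([ 0.423, -0.107])), (array([231., 195.]), 0.69, array([0.583, 0.211])), (array([196., 251.]), 0.69, array([0.415, 0.31 ])), (array([196., 200.]), 0.68, array([0.569, 0.315])), (array([284., 172.]), 0.61, array([0.655, 0.053]))] [(array([216., 182.,  26.,  20.]), 0.77), (array([330., 240.,  26.,  21.]), 0.76), (array([177., 187.,  26.,  17.]), 0.7), (array([215., 245.,  26.,  24.]), 0.69), (array([177., 246.,  23.,  18.]), 0.59), (array([276., 157.,  17.,  22.]), 0.57)]
clear_beaker [(array([271., 246.]), 0.85, array([0.435, 0.089])), (array([172., 230.]), 0.41, array([0.477, 0.384]))] [(array([259., 238.,  21.,  16.]), 0.74), (array([144., 254.,  17.,  18.]), 0.19)]
tall_bottle [(array([228., 255.]), 0.8, array([0.406, 0.215]))] [(array([213., 243.,  26.,  24.]), 0.84)]
low_bottle [(array([301., 222.]), 0.58, array([0.508, 0.001]))] [(array([295., 212.,  17.,  14.]), 0.64)]
wash_bottle [(array([213., 151.]), 0.9, array([0.716, 0.267]))] [(array([198., 137.,  19.,  33.]), 0.85), (array([386., 264.,  32.,  27.]), 0.43)]
timer [(array([394., 278.]), 0.86, array([ 0.345, -0.278]))] [(array([388., 265.,  31.,  27.]), 0.91)]
petri [(array([152., 262.]), 0.54, array([0.381, 0.442]))] [(array([142., 255.,  19.,  18.]), 0.85)]
monitor [] []
```

View pics/top0.png

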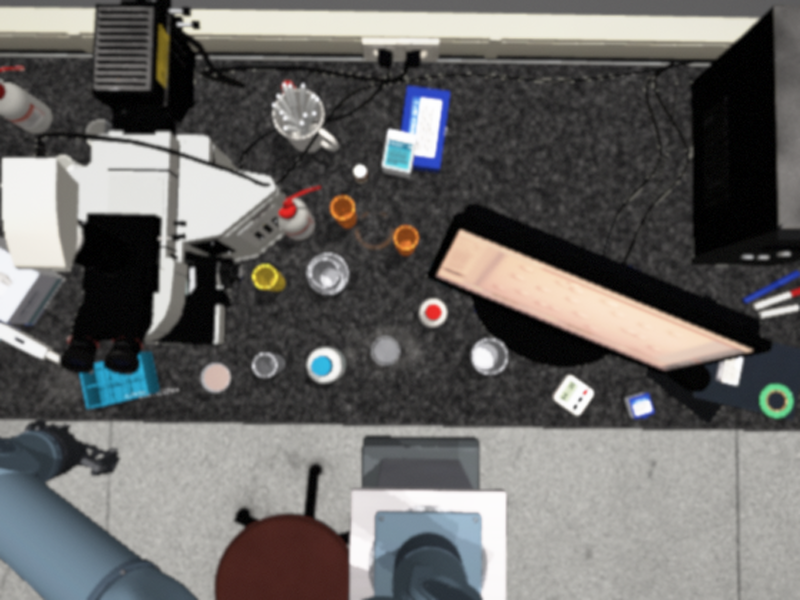

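View pics/scene0.png

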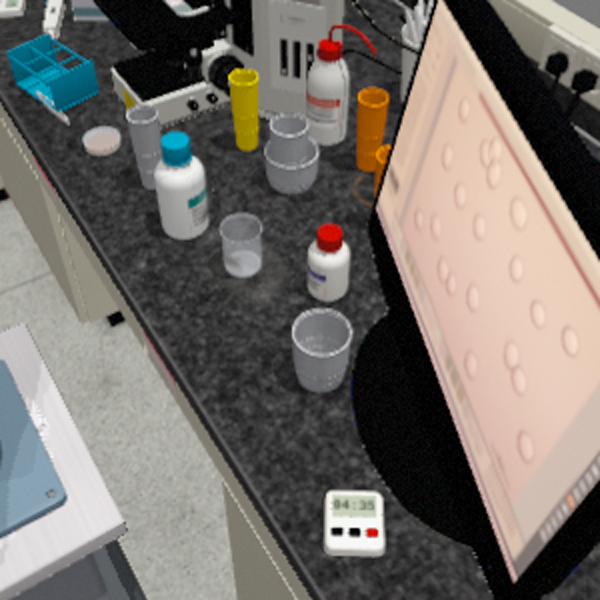

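The steel cups are: slim cup_s at crop (145,150), left of the teal-capped bottle. cup_xl is at crop (290,165) with a cup inside it that looks like cup_m. cup_l stands alone at crop (322,350), in front of the monitor. The yellow and orange ones are look-alikes. I'll go round the front and look with the wrist camera.

```bash
python3 -c "
import workcell as w
print([ (k,getattr(w,k)) for k in dir(w) if k[0]!='_' and not callable(getattr(w,k))])" | cut -c1-800
python3 -m pendant '[{"x":-7,"y":-6,"z":-5,"jaw":1},{"x":-20,"y":-19,"z":-11},{"x":-20,"y":-19,"z":-11},{"x":-20,"y":-19,"z":-11},{"x":-20,"y":-19,"z":-11},{"x":-20,"y":-19,"z":-11},{"x":-20,"y":-19,"z":-11},{"x":-20,"y":-19,"z":-11},{"x":-20,"y":-19,"z":-11},{"x":-20,"y":-19,"z":-11}]'
cat > w.py <<'E'
from h import *
import sys
def look(name,cups=True):
    p=snapshot("wrist"); cv2.imwrite(f"pics/{name}.png",p["image"]); s=get_state()
    print("tcp",np.round(s["ee_pos"],4),"q",np.round(s["tcp_rot"],4),"eye",np.round(p["eye"],3),"f",round(p["mtx"][0][0]),"clock",s["clock"])
    M=R.from_quat(s["tcp_rot"]).as_matrix(); print("toolx",np.round(M[:,0],3),"tooly",np.round(M[:,1],3),"toolz",np.round(M[:,2],3))
    for t in ("cup","cup_xl"):
        for q in tip_of(p,t)[:5]: print(t,np.round(q["position"]),round(q["score"],2),np.round(hit(p,q["position"],0)[:2],3))
        for q in look_for(p,t)[:5]: print(t,"box",np.round(q["box"]),round(q["score"],2))
    return p,s
E
python3 -c "
from w import *
look('w1')"
```

```text
[('grip_point_offset', -0.0187)]
tcp [0.2744 0.5892 0.2313] q [ 0.2162  0.9764 -0.      0.    ] eye [0.209 0.62  0.374] f 362 clock 2.25
toolx [-0.907  0.422 -0.   ] tooly [ 0.422  0.907 -0.   ] toolz [ 0. -0. -1.]
cup box [ 66. 414.  10.   5.] 0.5$[0]: bad value
```

View pics/w1.png

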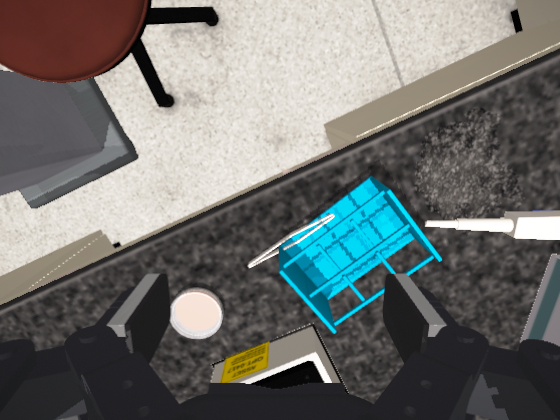

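```bash
python3 -m pendant '[{"x":-7,"y":-6,"z":-4,"turn":0,"jaw":0.99},{"x":-20,"y":-19,"z":-11,"turn":0,"jaw":0.99},{"x":-20,"y":-19,"z":-11,"turn":0,"jaw":0.99},{"x":-20,"y":-19,"z":-11,"turn":0,"jaw":0.99},{"x":-20,"y":-19,"z":-11,"turn":0,"jaw":0.99},{"x":-20,"y":-19,"z":-11,"turn":0,"jaw":0.99},{"x":-20,"y":-19,"z":-11,"turn":0,"jaw":0.99},{"x":-20,"y":-19,"z":-11,"turn":0,"jaw":0.99},{"x":-20,"y":-19,"z":-11,"turn":0,"jaw":0.99},{"x":-20,"y":-19,"z":-11,"turn":0,"jaw":0.99}]'
python3 -c "
from w import *
look('w2')"
```

```text
clock: 3.28
ee_pos: [0.3752, 0.3332, 0.3414]
tcp_rot: [0.216, 0.976, 0.0, -0.0]
contact_force: [-0.9, 0.4, -0.1]
opening: 0.995
grasp_force: 0.0
tcp [0.3745 0.3338 0.3409] q [ 2.153e-01  9.765e-01  0.000e+00 -4.000e-04] eye [0.31  0.364 0.484] f 362 clock 3.3333
toolx [-0.907  0.42   0.001] tooly [ 0.42   0.907 -0.   ] toolz [-0.001  0.    -1.   ]
cup [262. 320.] 0.85 [0.584 0.213]
cup [276. 189.] 0.75 [0.407 0.318]
cup [325. 290.] 0.68 [0.577 0.319]
cup [ 23. 318.] 0.61 [ 0.426 -0.114]
cup [192. 390.] 0.58 [0.652 0.053]
cup box [  0. 306.  44.  38.] 0.97
cup box [252. 177.  47.  60.] 0.67
cup box [236. 321.  47.  67.] 0.66
cup box [272. 377.  11.   9.] 0.65
cup box [178. 379.  29.  22.] 0.59
cup_xl [263. 321.] 0.84 [0.587 0.213]
cup_xl box [231. 304.  58.  61.] 0.77
```

View pics/w2.png

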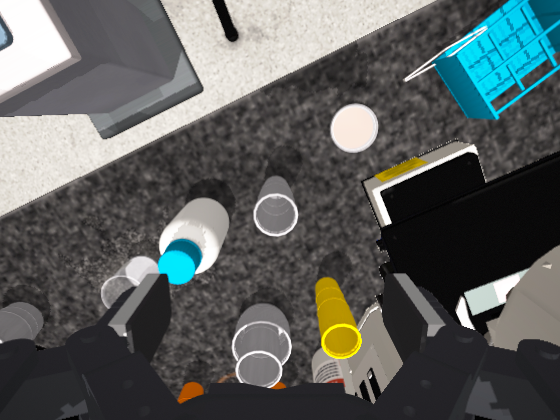

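Run:
```python
from h import *
p=snapshot("wrist"); im=p["image"]
print(att(p)[:,2])
for n,l,r in (("free",(254,214),(298,214)),("inner",(237,369),(283,369)),("xl",(232,340),(291,340))):
    for z in (.0555,.106,.1085,.13,.1325):
        a,b=hit(p,l,z),hit(p,r,z); print(n,z,np.round((a+b)[:2]/2,4),round(np.linalg.norm(a-b)*1000,1))
a=cv2.resize(im[160:260,220:320],(400,400),interpolation=cv2.INTER_CUBIC);b=cv2.resize(im[290:390,215:315],(400,400),interpolation=cv2.INTER_CUBIC)
cv2.imwrite("pics/w3.png",np.hstack([a,b]))
```

```text
[ 0.25592617 -0.11908648 -0.95933321]
free 0.0555 [0.4243 0.3103] 54.3
free 0.106 [0.4107 0.3167] 47.9
free 0.1085 [0.41  0.317] 47.5
free 0.13 [0.4042 0.3197] 44.8
free 0.1325 [0.4035 0.32  ] 44.5
inner 0.0555 [0.6213 0.1939] 64.8
inner 0.106 [0.5845 0.214 ] 57.2
inner 0.1085 [0.5827 0.215 ] 56.8
inner 0.13 [0.567  0.2235] 53.5
inner 0.1325 [0.5652 0.2245] 53.1
xl 0.0555 [0.5795 0.2162] 81.0
xl 0.106 [0.5476 0.2337] 71.4
xl 0.1085 [0.546  0.2346] 70.9
xl 0.13 [0.5324 0.242 ] 66.9
xl 0.1325 [0.5308 0.2429] 66.4
```

View pics/w3.png

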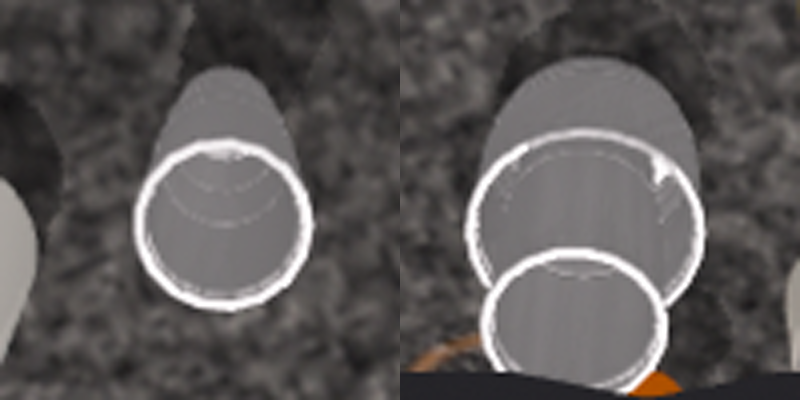

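cup_s is the free cup, at (0.404,0.320). The cup inside cup_xl is cup_m, 57 mm at its rim, at (0.583,0.215). cup_xl's rim centre is at (0.580,0.216). Next I go above cup_m and refine that with a rim fit.

```bash
cat >> w.py <<'E'
def rim(p,xy,z,r,span=.02):
    g=cv2.GaussianBlur(cv2.cvtColor(p["image"],cv2.COLOR_BGR2GRAY),(3,3),0).astype(np.float32)
    t=np.linspace(0,2*np.pi,90,endpoint=False)
    def sc(c):
        uv=np.array([proj(p,[c[0]+r*np.cos(a),c[1]+r*np.sin(a),z]) for a in t],np.float32)
        return cv2.remap(g,uv[:,0],uv[:,1],cv2.INTER_LINEAR).mean()
    c=np.array(xy,float)
    for st in (span/5,span/20,.0005):
        c=max((c+st*np.array([i,j]) for i in range(-5,6) for j in range(-5,6)),key=sc)
    return c,sc(c)
def fits(*cups):
    p=snapshot("wrist"); s=get_state(); M=R.from_quat(s["tcp_rot"]).as_matrix()
    print("tcp",np.round(s["ee_pos"],4),"toolx",np.round(M[:2,0],4),"tooly",np.round(M[:2,1],4),"tilt",np.round(M[:2,2],4),"clock",round(s["clock"],2))
    for n,xy,z,r in cups:
        c,v=rim(p,xy,z,r); d=np.array([c[0]-s["ee_pos"][0],c[1]-s["ee_pos"][1],0])
        print(n,np.round(c,4),round(float(v)),"shift cm",np.round((M.T@d)[:2]*100,2),"px",np.round(proj(p,[*c,z])))
    return p
E
python3 -m pendant '[{"x":-3,"y":0,"z":0,"turn":0,"jaw":0.99},{"x":-7,"y":-1,"z":1,"turn":0,"jaw":0.99},{"x":-11,"y":-1,"z":2,"turn":0,"jaw":0.99},{"x":-15,"y":-1.5,"z":3,"turn":0,"jaw":0.99},{"x":-19,"y":-2,"z":4,"turn":0,"jaw":0.99},{"x":-22,"y":-2,"z":5,"turn":0,"jaw":0.99},{"x":-24,"y":-2,"z":6,"turn":0,"jaw":0.99},{"x":-24,"y":-2,"z":6,"turn":0,"jaw":0.99},{"x":-24,"y":-2,"z":6,"turn":0,"jaw":0.99},{"x":-24,"y":-2,"z":6,"turn":0,"jaw":0.99}]'
python3 - <<'E'
from w import *
p=fits(("m",(.583,.215),.1085,.0273),("xl",(.58,.216),.058,.0395))
im=p["image"].copy()
cv2.imwrite("pics/w4.png",im)
E
```

```text
clock: 4.42
ee_pos: [0.5838, 0.2145, 0.2811]
tcp_rot: [0.215, 0.977, 0.0, -0.001]
contact_force: [-0.0, 1.5, -0.0]
opening: 0.995
grasp_force: 0.0
tcp [0.5837 0.2148 0.2816] toolx [-0.9075  0.4201] tooly [0.4201 0.9075] tilt [-0.0003  0.0009] clock 4.47
m [0.5855 0.2115] 240 shift cm [-0.3  -0.22] px [274. 194.]
xl [0.589  0.2115] 221 shift cm [-0.61 -0.08] px [275. 186.]
```

View pics/w4.png

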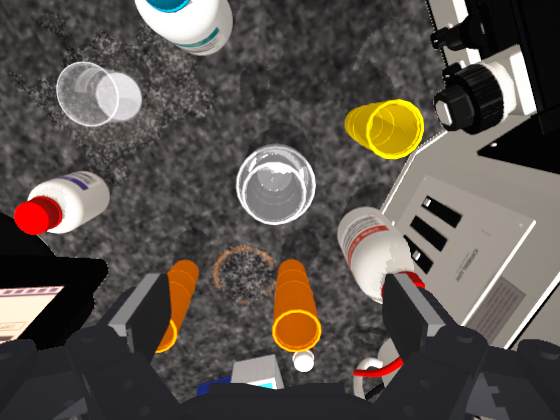

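The rim fits agree with the picture: cup_m is at px (274,194) and cup_xl at (275,186). The wash bottle and the yellow cup are clear of both finger lanes. I go down onto the collar and grip.

```bash
python3 -m pendant '[{"x":-0.3,"y":-0.2,"z":3,"turn":0,"jaw":0.75},{"x":-0.3,"y":-0.2,"z":7,"turn":0,"jaw":0.75},{"x":-0.3,"y":-0.2,"z":11,"turn":0,"jaw":0.75},{"x":-0.3,"y":-0.2,"z":14,"turn":0,"jaw":0.75},{"x":-0.3,"y":-0.2,"z":17,"turn":0,"jaw":0.75},{"x":-0.3,"y":-0.2,"z":19,"turn":0,"jaw":0.75},{"x":-0.3,"y":-0.2,"z":20.5,"turn":0,"jaw":0.75},{"x":-0.3,"y":-0.2,"z":20.5,"turn":0,"jaw":0.75},{"x":-0.3,"y":-0.2,"z":20.5,"turn":0,"jaw":0.75}]'
python3 -m pendant '[{"x":0,"y":0,"z":0,"turn":0,"jaw":0.2},{"x":0,"y":0,"z":0,"turn":0,"jaw":0},{"x":0,"y":0,"z":0,"turn":0,"jaw":0},{"x":0,"y":0,"z":0,"turn":0,"jaw":0},{"x":0,"y":0,"z":0,"turn":0,"jaw":0},{"x":0,"y":0,"z":0,"turn":0,"jaw":0},{"x":0,"y":0,"z":0,"turn":0,"jaw":0},{"x":0,"y":0,"z":0,"turn":0,"jaw":0}]' 30
```

```text
clock: 5.22
ee_pos: [0.5858, 0.2112, 0.0766]
tcp_rot: [0.215, 0.977, 0.0, -0.0]
contact_force: [0.2, -0.6, 1.1]
opening: 0.873
grasp_force: 0.0
clock: 5.88
ee_pos: [0.5877, 0.2108, 0.0784]
tcp_rot: [0.216, 0.976, 0.001, 0.001]
contact_force: [-1.9, -0.2, 8.1]
opening: 0.651
grasp_force: 32.0
```

```bash
python3 -m pendant '[{"x":0,"y":0,"z":-0.5,"turn":0,"jaw":0},{"x":0,"y":0,"z":-1.5,"turn":0,"jaw":0},{"x":0,"y":0,"z":-3,"turn":0,"jaw":0},{"x":0,"y":0,"z":-5,"turn":0,"jaw":0},{"x":0,"y":0,"z":-7.5,"turn":0,"jaw":0},{"x":0,"y":0,"z":-10,"turn":0,"jaw":0},{"x":0,"y":0,"z":-12.5,"turn":0,"jaw":0},{"x":0,"y":0,"z":-15,"turn":0,"jaw":0},{"x":0,"y":0,"z":-17,"turn":0,"jaw":0},{"x":0,"y":0,"z":-18,"turn":0,"jaw":0},{"x":0,"y":0,"z":-18,"turn":0,"jaw":0},{"x":0,"y":0,"z":-18,"turn":0,"jaw":0}]'
python3 - <<'E'
from w import *
s=get_state(); zr=s["ee_pos"][2]+.0301
p=fits(("m",(.5865,.211),zr,.0273),("xl",(.588,.2115),.058,.0395))
print(zr)
E
```

```text
clock: 6.88
ee_pos: [0.5863, 0.21, 0.2562]
tcp_rot: [0.216, 0.976, 0.0, 0.0]
contact_force: [-0.4, 0.1, -1.6]
opening: 0.646
grasp_force: 32.3
tcp [0.5857 0.2098 0.2552] toolx [-0.9066  0.422 ] tooly [0.422  0.9066] tilt [-0.0017 -0.0007] clock 6.93
m [0.5845 0.211 ] 190 shift cm [0.16 0.05] px [276. 313.]
xl [0.589 0.211] 188 shift cm [-0.25  0.24] px [278. 187.]
0.28631326983431493
```

```bash
python3 -m pendant '[{"x":0,"y":-1,"z":0,"turn":0,"jaw":0},{"x":0,"y":-3,"z":0,"turn":0,"jaw":0},{"x":0,"y":-6,"z":0,"turn":0,"jaw":0},{"x":0.3,"y":-9.5,"z":0,"turn":0,"jaw":0},{"x":0.5,"y":-13,"z":0,"turn":0,"jaw":0},{"x":0.7,"y":-16.5,"z":0,"turn":0,"jaw":0},{"x":1,"y":-20,"z":0,"turn":0,"jaw":0},{"x":1,"y":-23,"z":0,"turn":0,"jaw":0},{"x":1,"y":-25.5,"z":0,"turn":0,"jaw":0},{"x":1,"y":-27,"z":0,"turn":0,"jaw":0},{"x":1,"y":-28,"z":0,"turn":0,"jaw":0},{"x":1,"y":-28,"z":0,"turn":0,"jaw":0}]'
python3 - <<'E'
from w import *
s=get_state(); zr=s["ee_pos"][2]+.0301
p=fits(("m",s["ee_pos"][:2],zr,.0273),("l",(.425,-.112),.082,.0335))
cv2.imwrite("pics/w5.png",p["image"])
E
```

```text
clock: 7.93
ee_pos: [0.4575, -0.0418, 0.2556]
tcp_rot: [0.218, 0.976, -0.001, -0.001]
contact_force: [0.2, -0.8, -1.4]
opening: 0.65
grasp_force: 32.3
tcp [ 0.4585 -0.0401  0.2558] toolx [-0.9059  0.4236] tooly [0.4236 0.9059] tilt [-0.001  0.   ] clock 7.98
m [ 0.4555 -0.0408] 179 shift cm [ 0.24 -0.19] px [276. 313.]
l [ 0.428  -0.1125] 223 shift cm [-0.3  -7.85] px [191. 195.]
```

View pics/w5.png

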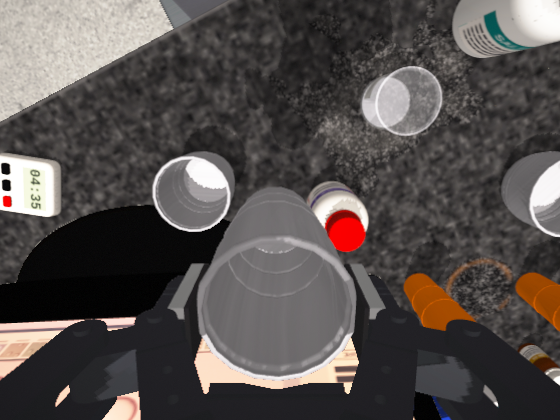

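```bash
python3 -m pendant '[{"x":0,"y":-1,"z":0,"turn":0,"jaw":0},{"x":-0.2,"y":-3,"z":0,"turn":0,"jaw":0},{"x":-0.4,"y":-5,"z":0.5,"turn":0,"jaw":0},{"x":-0.5,"y":-6.5,"z":2,"turn":0,"jaw":0},{"x":-0.5,"y":-7.6,"z":4,"turn":0,"jaw":0},{"x":-0.5,"y":-7.6,"z":6,"turn":0,"jaw":0},{"x":-0.5,"y":-7.6,"z":7.5,"turn":0,"jaw":0},{"x":-0.5,"y":-7.6,"z":8.2,"turn":0,"jaw":0},{"x":-0.5,"y":-7.6,"z":8.2,"turn":0,"jaw":0},{"x":-0.5,"y":-7.6,"z":8.2,"turn":0,"jaw":0}]'
python3 - <<'E'
from w import *
s=get_state(); zr=s["ee_pos"][2]+.0301
p=fits(("m",s["ee_pos"][:2],zr,.0273),("l",(.428,-.1125),.082,.0335))
cv2.imwrite("pics/w6.png",p["image"])
E
```

```text
clock: 8.82
ee_pos: [0.4321, -0.1103, 0.1745]
tcp_rot: [0.216, 0.976, -0.0, -0.0]
contact_force: [-0.1, -0.0, -0.8]
opening: 0.649
grasp_force: 32.3
tcp [ 0.4325 -0.1103  0.1749] toolx [-0.907   0.4212] tooly [0.4212 0.907 ] tilt [ 0.001  -0.0001] clock 8.87
m [ 0.4301 -0.1093] 190 shift cm [ 0.26 -0.  ] px [276. 313.]
l [ 0.428 -0.113] 172 shift cm [ 0.29 -0.43] px [270. 214.]
```

View pics/w6.png

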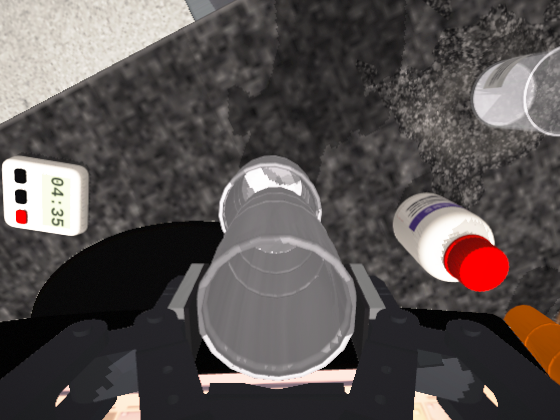

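cup_m hangs upright, with its rim at px (276,313). cup_l's rim is below it at (270,214), so cup_m needs about 4 mm more in −y before I lower it.

```bash
python3 -m pendant '[{"x":0,"y":-0.4,"z":0,"turn":0,"jaw":0},{"x":0,"y":-0.4,"z":0,"turn":0,"jaw":0},{"x":0,"y":-0.4,"z":1,"turn":0,"jaw":0},{"x":0,"y":-0.4,"z":2.5,"turn":0,"jaw":0},{"x":0,"y":-0.4,"z":4,"turn":0,"jaw":0},{"x":0,"y":-0.4,"z":5.5,"turn":0,"jaw":0},{"x":0,"y":-0.4,"z":7,"turn":0,"jaw":0},{"x":0,"y":-0.4,"z":8,"turn":0,"jaw":0},{"x":0,"y":-0.4,"z":8.6,"turn":0,"jaw":0},{"x":0,"y":-0.4,"z":8.9,"turn":0,"jaw":0},{"x":0,"y":-0.4,"z":9.1,"turn":0,"jaw":0},{"x":0,"y":-0.4,"z":9.1,"turn":0,"jaw":0}]'
python3 - <<'E'
from w import *
s=get_state(); zr=s["ee_pos"][2]+.0301
p=fits(("m",s["ee_pos"][:2],zr,.0273),("l",(.428,-.1125),.082,.0335))
cv2.imwrite("pics/w7.png",p["image"])
E
```

```text
clock: 9.87
ee_pos: [0.4302, -0.1143, 0.0834]
tcp_rot: [0.216, 0.976, 0.0, 0.0]
contact_force: [0.1, -0.2, -1.1]
opening: 0.651
grasp_force: 32.3
tcp [ 0.4304 -0.1143  0.0836] toolx [-0.9065  0.4221] tooly [0.4221 0.9065] tilt [ 0.0008 -0.0001] clock 9.92
m [ 0.4282 -0.1133] 208 shift cm [0.24 0.  ] px [276. 313.]
l [ 0.4475 -0.1225] 180 shift cm [-1.9  -0.02] px [276. 316.]
```

```bash
python3 -m pendant '[{"x":0,"y":0,"z":0.2,"turn":0,"jaw":0},{"x":0,"y":0,"z":0.35,"turn":0,"jaw":0},{"x":0,"y":0,"z":0.45,"turn":0,"jaw":0},{"x":0,"y":0,"z":0.5,"turn":0,"jaw":0},{"x":0,"y":0,"z":0.5,"turn":0,"jaw":0},{"x":0,"y":0,"z":0.5,"turn":0,"jaw":0}]'
```

```text
clock: 10.42
ee_pos: [0.4301, -0.1142, 0.0784]
tcp_rot: [0.216, 0.976, 0.0, 0.0]
contact_force: [0.2, 0.6, 1.2]
opening: 0.652
grasp_force: 32.5
```

```bash
python3 -m pendant '[{"x":0,"y":0,"z":0.05,"turn":0,"jaw":0.5},{"x":0,"y":0,"z":0.05,"turn":0,"jaw":0.99},{"x":0,"y":0,"z":0,"turn":0,"jaw":0.99},{"x":0,"y":0,"z":0,"turn":0,"jaw":0.99},{"x":0,"y":0,"z":0,"turn":0,"jaw":0.99},{"x":0,"y":0,"z":0,"turn":0,"jaw":0.99}]'
python3 - <<'E'
from w import *
s=get_state()
p=fits(("m",(.428,-.113),.1085,.0273),("l",(.428,-.1125),.082,.0335))
cv2.imwrite("pics/w8.png",p["image"])
E
```

```text
clock: 10.92
ee_pos: [0.4301, -0.1142, 0.0783]
tcp_rot: [0.216, 0.976, 0.0, 0.0]
contact_force: [0.3, -1.4, -0.1]
opening: 0.996
grasp_force: 0.0
tcp [ 0.43   -0.1142  0.0783] toolx [-0.9065  0.4221] tooly [0.4221 0.9065] tilt [ 0.0001 -0.    ] clock 10.97
m [ 0.4275 -0.114 ] 223 shift cm [ 0.24 -0.09] px [273. 313.]
l [ 0.4425 -0.121 ] 221 shift cm [-1.42 -0.09] px [274. 313.]
```

View pics/w8.png

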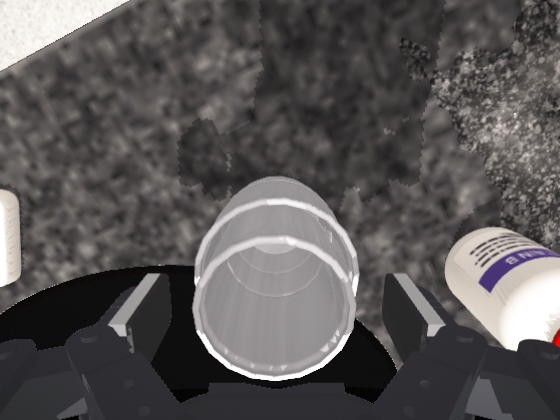

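cup_m sits home in cup_l, with nested rims at px (274,313) and (277,285). Now I grip cup_l's collar and carry both.

```bash
python3 -m pendant '[{"x":0.2,"y":0,"z":0.8,"turn":0,"jaw":0.99},{"x":0.2,"y":0,"z":1.8,"turn":0,"jaw":0.99},{"x":0.2,"y":0,"z":2.6,"turn":0,"jaw":0.99},{"x":0.2,"y":0,"z":2.6,"turn":0,"jaw":0.99},{"x":0.2,"y":0,"z":2.6,"turn":0,"jaw":0.5},{"x":0.2,"y":0,"z":2.6,"turn":0,"jaw":0.3},{"x":0.2,"y":0,"z":2.6,"turn":0,"jaw":0.3},{"x":0.2,"y":0,"z":2.6,"turn":0,"jaw":0.3},{"x":0.2,"y":0,"z":2.6,"turn":0,"jaw":0.3},{"x":0.2,"y":0,"z":2.6,"turn":0,"jaw":0.3}]' 35
python3 -m pendant '[{"x":0,"y":0,"z":-0.5,"turn":0,"jaw":0.3},{"x":0,"y":0,"z":-1.5,"turn":0,"jaw":0.3},{"x":0,"y":0,"z":-3,"turn":0,"jaw":0.3},{"x":0,"y":0,"z":-5,"turn":0,"jaw":0.3},{"x":0,"y":0,"z":-7.5,"turn":0,"jaw":0.3},{"x":0,"y":0,"z":-10,"turn":0,"jaw":0.3},{"x":0,"y":0,"z":-12.5,"turn":0,"jaw":0.3},{"x":0,"y":0,"z":-15,"turn":0,"jaw":0.3},{"x":0,"y":0,"z":-17,"turn":0,"jaw":0.3},{"x":0,"y":0,"z":-18,"turn":0,"jaw":0.3},{"x":0,"y":0,"z":-18,"turn":0,"jaw":0.3},{"x":0,"y":0,"z":-18,"turn":0,"jaw":0.3}]'
python3 - <<'E'
from w import *
s=get_state(); e=s["ee_pos"]
fits(("l",e[:2],e[2]+.030,.0335),("m",e[:2],e[2]+.0565,.0273))
E
```

```text
clock: 11.8
ee_pos: [0.428, -0.1134, 0.0524]
tcp_rot: [0.216, 0.976, -0.0, -0.0]
contact_force: [-1.4, -0.1, 0.6]
opening: 0.797
grasp_force: 39.8
clock: 12.8
ee_pos: [0.4283, -0.1133, 0.2329]
tcp_rot: [0.216, 0.976, 0.0, 0.001]
contact_force: [0.8, 0.3, -2.9]
opening: 0.794
grasp_force: 40.6
tcp [ 0.4276 -0.1132  0.232 ] toolx [-0.9066  0.4221] tooly [0.4221 0.9066] tilt [-0.0004  0.0002] clock 12.85
l [ 0.4278 -0.1128] 130 shift cm [0.01 0.04] px [277. 317.]
m [ 0.4093 -0.0923] 110 shift cm [2.55 1.12] px [318. 288.]
```

```bash
python3 -m pendant '[{"x":0,"y":1,"z":0,"turn":0,"jaw":0.3},{"x":0,"y":3,"z":0,"turn":0,"jaw":0.3},{"x":0,"y":6,"z":0,"turn":0,"jaw":0.3},{"x":-0.3,"y":9.5,"z":0,"turn":0,"jaw":0.3},{"x":-0.5,"y":13,"z":0,"turn":0,"jaw":0.3},{"x":-0.7,"y":16.5,"z":0,"turn":0,"jaw":0.3},{"x":-0.9,"y":20,"z":0,"turn":0,"jaw":0.3},{"x":-0.9,"y":23,"z":0,"turn":0,"jaw":0.3},{"x":-0.9,"y":25.5,"z":0,"turn":0,"jaw":0.3},{"x":-0.9,"y":27,"z":0,"turn":0,"jaw":0.3},{"x":-0.9,"y":28,"z":0,"turn":0,"jaw":0.3},{"x":-0.9,"y":28,"z":0,"turn":0,"jaw":0.3}]'
python3 - <<'E'
from w import *
s=get_state(); e=s["ee_pos"]
fits(("l",e[:2],e[2]+.030,.0335),("xl",(.589,.211),.058,.0395))
E
```

```text
clock: 13.85
ee_pos: [0.5545, 0.1387, 0.2314]
tcp_rot: [0.215, 0.977, -0.0, -0.001]
contact_force: [0.1, 0.1, -3.0]
opening: 0.794
grasp_force: 40.8
tcp [0.5541 0.1365 0.2316] toolx [-0.9067  0.4217] tooly [0.4217 0.9067] tilt [-0.0014 -0.0009] clock 13.9
l [0.554  0.1392] 144 shift cm [0.12 0.24] px [277. 317.]
xl [0.589  0.2105] 246 shift cm [-0.05  8.18] px [365. 192.]
```

```bash
python3 -m pendant '[{"x":0,"y":1,"z":0,"turn":0,"jaw":0.3},{"x":-0.1,"y":3,"z":0,"turn":0,"jaw":0.3},{"x":-0.1,"y":5.5,"z":0.5,"turn":0,"jaw":0.3},{"x":-0.1,"y":7.2,"z":2,"turn":0,"jaw":0.3},{"x":-0.1,"y":8,"z":4,"turn":0,"jaw":0.3},{"x":-0.1,"y":8,"z":6.5,"turn":0,"jaw":0.3},{"x":-0.1,"y":8,"z":9,"turn":0,"jaw":0.3},{"x":-0.1,"y":8,"z":10.4,"turn":0,"jaw":0.3},{"x":-0.1,"y":8,"z":10.8,"turn":0,"jaw":0.3},{"x":-0.1,"y":8,"z":10.8,"turn":0,"jaw":0.3},{"x":-0.1,"y":8,"z":10.8,"turn":0,"jaw":0.3}]'
python3 - <<'E'
from w import *
s=get_state(); e=s["ee_pos"]
p=fits(("l",e[:2],e[2]+.030,.0335),("xl",(.589,.211),.058,.0395))
cv2.imwrite("pics/w9.png",p["image"])
E
```

```text
clock: 14.82
ee_pos: [0.59, 0.2083, 0.1253]
tcp_rot: [0.217, 0.976, 0.0, 0.001]
contact_force: [0.7, -0.3, -3.1]
opening: 0.8
grasp_force: 41.0
tcp [0.5904 0.2086 0.1258] toolx [-0.9062  0.4229] tooly [0.4229 0.9062] tilt [0.0023 0.0007] clock 14.87
l [0.589  0.2088] 171 shift cm [ 0.13 -0.04] px [276. 316.]
xl [0.589  0.2115] 212 shift cm [0.25 0.21] px [280. 226.]
```

View pics/w9.png

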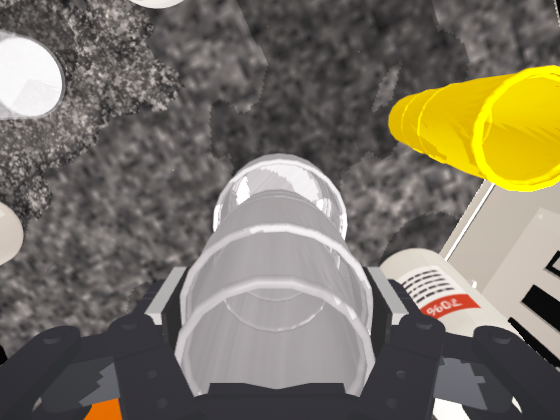

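cup_xl's rim at px (280,226) lies straight under the held pair, which needs about 2.5 mm more in +y. The wash bottle is clear of the right finger.

```bash
python3 -m pendant '[{"x":0.1,"y":0.25,"z":0,"turn":0,"jaw":0.3},{"x":0.1,"y":0.25,"z":0.3,"turn":0,"jaw":0.3},{"x":0.1,"y":0.25,"z":1.2,"turn":0,"jaw":0.3},{"x":0.1,"y":0.25,"z":2.4,"turn":0,"jaw":0.3},{"x":0.1,"y":0.25,"z":3.6,"turn":0,"jaw":0.3},{"x":0.1,"y":0.25,"z":4.8,"turn":0,"jaw":0.3},{"x":0.1,"y":0.25,"z":5.7,"turn":0,"jaw":0.3},{"x":0.1,"y":0.25,"z":6.2,"turn":0,"jaw":0.3},{"x":0.1,"y":0.25,"z":6.5,"turn":0,"jaw":0.3},{"x":0.1,"y":0.25,"z":6.5,"turn":0,"jaw":0.3},{"x":0.1,"y":0.25,"z":6.5,"turn":0,"jaw":0.3}]'
python3 -m pendant '[{"x":0,"y":0,"z":0.1,"turn":0,"jaw":0.3},{"x":0,"y":0,"z":0.2,"turn":0,"jaw":0.3},{"x":0,"y":0,"z":0.3,"turn":0,"jaw":0.3},{"x":0,"y":0,"z":0.3,"turn":0,"jaw":0.3}]'
```

```text
clock: 15.78
ee_pos: [0.5897, 0.2115, 0.0595]
tcp_rot: [0.216, 0.976, 0.0, 0.0]
contact_force: [-0.2, 0.3, -3.7]
opening: 0.796
grasp_force: 41.0
clock: 16.12
ee_pos: [0.5894, 0.2115, 0.0564]
tcp_rot: [0.216, 0.976, 0.0, 0.0]
contact_force: [0.1, 0.6, -3.1]
opening: 0.797
grasp_force: 41.0
```

```bash
python3 -m pendant '[{"x":0,"y":0,"z":0.1,"turn":0,"jaw":0.3},{"x":0,"y":0,"z":0.15,"turn":0,"jaw":0.3},{"x":0,"y":0,"z":0.2,"turn":0,"jaw":0.3},{"x":0,"y":0,"z":0.2,"turn":0,"jaw":0.3}]'
```

```text
clock: 16.45
ee_pos: [0.5896, 0.2115, 0.0549]
tcp_rot: [0.216, 0.976, 0.0, 0.0]
contact_force: [-1.7, -0.6, 4.0]
opening: 0.794
grasp_force: 41.5
```

Contact is at the expected height. I release and lift, then go back towards cup_s.

```bash
python3 -m pendant '[{"x":0,"y":0,"z":0,"turn":0,"jaw":0.6},{"x":0,"y":0,"z":0,"turn":0,"jaw":0.9},{"x":0,"y":0,"z":0,"turn":0,"jaw":0.9},{"x":0,"y":0,"z":0,"turn":0,"jaw":0.9},{"x":0,"y":0,"z":-0.5,"turn":0,"jaw":0.9},{"x":0,"y":0,"z":-2,"turn":0,"jaw":0.9},{"x":0,"y":0,"z":-5,"turn":0,"jaw":0.9},{"x":0,"y":0,"z":-9,"turn":0,"jaw":0.9},{"x":0,"y":0,"z":-13,"turn":0,"jaw":0.9},{"x":0,"y":0,"z":-17,"turn":0,"jaw":0.9},{"x":0,"y":0,"z":-21,"turn":0,"jaw":0.9},{"x":0,"y":0,"z":-24,"turn":0,"jaw":0.9}]'
python3 - <<'E'
from w import *
p=fits(("m",(.589,.211),.111,.0273),("l",(.589,.211),.0845,.0335),("xl",(.589,.211),.058,.0395))
cv2.imwrite("pics/w10.png",p["image"])
print(get_state()["joint_pos"])
E
```

```text
clock: 17.45
ee_pos: [0.5902, 0.2116, 0.2986]
tcp_rot: [0.216, 0.976, 0.001, 0.002]
contact_force: [0.6, 0.6, 1.2]
opening: 0.949
grasp_force: 0.0
tcp [0.5929 0.2124 0.3044] toolx [-0.9063  0.4225] tooly [0.4225 0.9063] tilt [0.0117 0.0052] clock 17.5
m [0.591  0.2105] 232 shift cm [ 0.09 -0.25] px [275. 188.]
l [0.591 0.211] 204 shift cm [ 0.11 -0.21] px [275. 182.]
xl [0.5895 0.211 ] 195 shift cm [ 0.25 -0.27] px [275. 176.]
[-0.5857385   0.43439732  0.23933871  1.53607361 -0.10922438  1.17133249
  0.80800478]
```

View pics/w10.png

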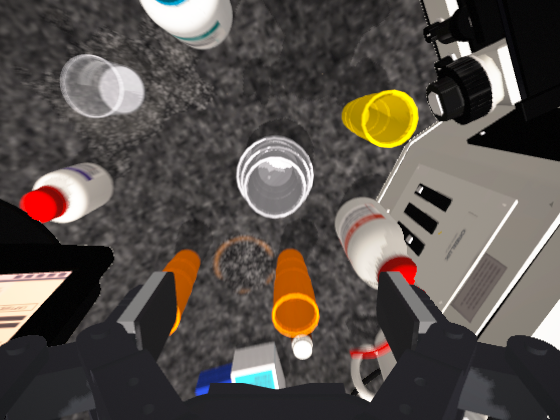

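The nest of three is concentric, with rims at px (275,188), (275,182) and (275,176), and the neighbours still stand. Now for cup_s.

```bash
python3 -m pendant '[{"x":2,"y":0.2,"z":0,"turn":0,"jaw":0.4},{"x":6,"y":0.6,"z":0,"turn":0,"jaw":0.4},{"x":10,"y":1,"z":0,"turn":0,"jaw":0.4},{"x":14,"y":1.4,"z":0,"turn":0,"jaw":0.4},{"x":17.5,"y":1.7,"z":0,"turn":0,"jaw":0.4},{"x":20,"y":1.9,"z":0,"turn":0,"jaw":0.4},{"x":21.4,"y":2,"z":0,"turn":0,"jaw":0.4},{"x":21.4,"y":2,"z":0,"turn":0,"jaw":0.4},{"x":21.4,"y":2,"z":0,"turn":0,"jaw":0.4},{"x":21.4,"y":2,"z":0,"turn":0,"jaw":0.4}]'
python3 - <<'E'
from w import *
p=fits(("s",(.404,.320),.13,.0213))
o=tip_of(p,"cup"); print([(np.round(q["position"]),round(q["score"],2),np.round(hit(p,q["position"],0)[:2],3)) for q in o[:3]])
E
```

```text
clock: 18.33
ee_pos: [0.4049, 0.3191, 0.2944]
tcp_rot: [0.217, 0.976, -0.0, 0.0]
contact_force: [-0.1, -0.1, -0.6]
opening: 0.7
grasp_force: 0.0
tcp [0.4051 0.3189 0.2944] toolx [-0.9056  0.4241] tooly [0.4241 0.9056] tilt [ 0.0008 -0.0003] clock 18.38
s [0.406 0.318] 232 shift cm [-0.12 -0.05] px [275. 194.]
[(array([276., 168.]), 0.8, array([0.405, 0.32 ])), (array([330., 283.]), 0.73, array([0.575, 0.319])), (array([261., 324.]), 0.7, array([0.593, 0.209]))]
```

```bash
python3 -m pendant '[{"x":-0.1,"y":0,"z":3,"turn":0,"jaw":0.4},{"x":-0.1,"y":0,"z":7,"turn":0,"jaw":0.4},{"x":-0.1,"y":0,"z":11,"turn":0,"jaw":0.4},{"x":-0.1,"y":0,"z":14,"turn":0,"jaw":0.4},{"x":-0.1,"y":0,"z":16.5,"turn":0,"jaw":0.4},{"x":-0.1,"y":0,"z":18.3,"turn":0,"jaw":0.4},{"x":-0.1,"y":0,"z":19.2,"turn":0,"jaw":0.4},{"x":-0.1,"y":0,"z":19.2,"turn":0,"jaw":0.4},{"x":-0.1,"y":0,"z":19.2,"turn":0,"jaw":0.4}]'
python3 -m pendant '[{"x":0,"y":0,"z":0,"turn":0,"jaw":0},{"x":0,"y":0,"z":0,"turn":0,"jaw":-0.3},{"x":0,"y":0,"z":0,"turn":0,"jaw":-0.3},{"x":0,"y":0,"z":0,"turn":0,"jaw":-0.3},{"x":0,"y":0,"z":0,"turn":0,"jaw":-0.3},{"x":0,"y":0,"z":0,"turn":0,"jaw":-0.3},{"x":0,"y":0,"z":0,"turn":0,"jaw":-0.3},{"x":0,"y":0,"z":0,"turn":0,"jaw":-0.3}]' 30
```

```text
clock: 19.18
ee_pos: [0.4055, 0.3193, 0.1026]
tcp_rot: [0.217, 0.976, -0.0, 0.0]
contact_force: [-1.0, -0.7, 1.1]
opening: 0.696
grasp_force: 0.0
clock: 19.85
ee_pos: [0.4057, 0.32, 0.1038]
tcp_rot: [0.216, 0.976, 0.001, 0.001]
contact_force: [-0.3, -1.5, 6.5]
opening: 0.504
grasp_force: 30.5
```

```bash
python3 -m pendant '[{"x":0,"y":0,"z":-0.5,"turn":0,"jaw":-0.3},{"x":0,"y":0,"z":-1.5,"turn":0,"jaw":-0.3},{"x":0,"y":0,"z":-3,"turn":0,"jaw":-0.3},{"x":0,"y":0,"z":-5.5,"turn":0,"jaw":-0.3},{"x":0,"y":0,"z":-8.5,"turn":0,"jaw":-0.3},{"x":0,"y":0,"z":-11.5,"turn":0,"jaw":-0.3},{"x":0,"y":0,"z":-14.5,"turn":0,"jaw":-0.3},{"x":0,"y":0,"z":-17,"turn":0,"jaw":-0.3},{"x":0,"y":0,"z":-18.5,"turn":0,"jaw":-0.3},{"x":0,"y":0,"z":-19,"turn":0,"jaw":-0.3},{"x":0,"y":0,"z":-19,"turn":0,"jaw":-0.3}]'
python3 -m pendant '[{"x":-1,"y":0,"z":0,"turn":0,"jaw":-0.3},{"x":-3,"y":-0.3,"z":0,"turn":0,"jaw":-0.3},{"x":-6,"y":-1,"z":0,"turn":0,"jaw":-0.3},{"x":-9,"y":-2,"z":0,"turn":0,"jaw":-0.3},{"x":-12,"y":-3.5,"z":0,"turn":0,"jaw":-0.3},{"x":-15,"y":-5,"z":0,"turn":0,"jaw":-0.3},{"x":-18,"y":-6.5,"z":0,"turn":0,"jaw":-0.3},{"x":-20,"y":-7.5,"z":0,"turn":0,"jaw":-0.3},{"x":-21.2,"y":-8,"z":0,"turn":0,"jaw":-0.3},{"x":-21.4,"y":-8,"z":0,"turn":0,"jaw":-0.3},{"x":-21.4,"y":-8,"z":0,"turn":0,"jaw":-0.3},{"x":-21.4,"y":-8,"z":0,"turn":0,"jaw":-0.3}]'
python3 - <<'E'
from w import *
e=get_state()["ee_pos"]
fits(("s",e[:2],e[2]+.0267,.0213),("m",(.590,.211),.111,.0273),("l",(.590,.211),.0845,.0335),("xl",(.589,.211),.058,.0395))
E
```

```text
clock: 20.77
ee_pos: [0.4052, 0.32, 0.294]
tcp_rot: [0.216, 0.976, 0.001, 0.001]
contact_force: [-0.1, 0.3, -1.3]
opening: 0.507
grasp_force: 30.8
clock: 21.77
ee_pos: [0.5639, 0.1585, 0.2916]
tcp_rot: [0.215, 0.977, 0.0, -0.001]
contact_force: [0.1, -0.5, -0.5]
opening: 0.506
grasp_force: 30.8
tcp [0.5638 0.1588 0.2918] toolx [-0.9078  0.4194] tooly [0.4194 0.9078] tilt [-0.0014  0.0008] clock 21.82
s [0.5644 0.1585] 173 shift cm [-0.07 -0.  ] px [277. 314.]
m [0.59  0.211] 236 shift cm [-0.19  5.84] px [340. 191.]
l [0.59  0.212] 201 shift cm [-0.15  5.93] px [336. 184.]
xl [0.5895 0.2115] 191 shift cm [-0.12  5.86] px [332. 179.]
```

```bash
python3 -m pendant '[{"x":0,"y":1,"z":0,"turn":0,"jaw":-0.3},{"x":-0.1,"y":2.5,"z":0,"turn":0,"jaw":-0.3},{"x":-0.1,"y":4.2,"z":0.5,"turn":0,"jaw":-0.3},{"x":-0.1,"y":5.4,"z":1.5,"turn":0,"jaw":-0.3},{"x":-0.1,"y":5.8,"z":3,"turn":0,"jaw":-0.3},{"x":-0.1,"y":5.8,"z":4.8,"turn":0,"jaw":-0.3},{"x":-0.1,"y":5.8,"z":5.9,"turn":0,"jaw":-0.3},{"x":-0.1,"y":5.8,"z":6.2,"turn":0,"jaw":-0.3},{"x":-0.1,"y":5.8,"z":6.2,"turn":0,"jaw":-0.3},{"x":-0.1,"y":5.8,"z":6.2,"turn":0,"jaw":-0.3}]'
python3 - <<'E'
from w import *
e=get_state()["ee_pos"]
fits(("s",e[:2],e[2]+.0267,.0213),("m",(.590,.211),.111,.0273),("l",(.590,.211),.0845,.0335),("xl",(.589,.211),.058,.0395))
E
```

```text
clock: 22.65
ee_pos: [0.5906, 0.209, 0.2308]
tcp_rot: [0.216, 0.976, 0.0, 0.0]
contact_force: [0.7, 0.4, -0.6]
opening: 0.503
grasp_force: 30.8
tcp [0.5909 0.2089 0.2313] toolx [-0.9065  0.4223] tooly [0.4223 0.9065] tilt [0.0015 0.0006] clock 22.7
s [0.5911 0.209 ] 202 shift cm [-0.02  0.01] px [277. 314.]
m [0.59  0.211] 207 shift cm [0.17 0.15] px [278. 205.]
l [0.5895 0.212 ] 211 shift cm [0.26 0.22] px [279. 195.]
xl [0.589  0.2115] 210 shift cm [0.28 0.15] px [278. 188.]
```

```bash
python3 -m pendant '[{"x":0.15,"y":0.15,"z":0,"turn":0,"jaw":-0.3},{"x":0.15,"y":0.15,"z":0.5,"turn":0,"jaw":-0.3},{"x":0.15,"y":0.15,"z":2,"turn":0,"jaw":-0.3},{"x":0.15,"y":0.15,"z":3.6,"turn":0,"jaw":-0.3},{"x":0.15,"y":0.15,"z":5.2,"turn":0,"jaw":-0.3},{"x":0.15,"y":0.15,"z":6.8,"turn":0,"jaw":-0.3},{"x":0.15,"y":0.15,"z":8.4,"turn":0,"jaw":-0.3},{"x":0.15,"y":0.15,"z":9.7,"turn":0,"jaw":-0.3},{"x":0.15,"y":0.15,"z":10.7,"turn":0,"jaw":-0.3},{"x":0.15,"y":0.15,"z":11.2,"turn":0,"jaw":-0.3},{"x":0.15,"y":0.15,"z":11.4,"turn":0,"jaw":-0.3},{"x":0.15,"y":0.15,"z":11.4,"turn":0,"jaw":-0.3}]'
python3 -m pendant '[{"x":0,"y":0,"z":0.1,"turn":0,"jaw":-0.3},{"x":0,"y":0,"z":0.2,"turn":0,"jaw":-0.3},{"x":0,"y":0,"z":0.25,"turn":0,"jaw":-0.3},{"x":0,"y":0,"z":0.25,"turn":0,"jaw":-0.3}]'
```

```text
clock: 23.7
ee_pos: [0.5897, 0.2109, 0.1163]
tcp_rot: [0.216, 0.976, 0.0, 0.0]
contact_force: [-0.6, -0.6, 0.1]
opening: 0.506
grasp_force: 30.8
clock: 24.03
ee_pos: [0.5898, 0.2109, 0.1141]
tcp_rot: [0.216, 0.976, 0.0, 0.0]
contact_force: [-0.1, 0.7, -0.9]
opening: 0.504
grasp_force: 30.8
```

```bash
python3 -m pendant '[{"x":0,"y":0,"z":0.1,"turn":0,"jaw":-0.3},{"x":0,"y":0,"z":0.2,"turn":0,"jaw":-0.3},{"x":0,"y":0,"z":0.25,"turn":0,"jaw":-0.3},{"x":0,"y":0,"z":0.25,"turn":0,"jaw":-0.3}]'
python3 -m pendant '[{"x":0,"y":0,"z":0.05,"turn":0,"jaw":-0.3},{"x":0,"y":0,"z":0.1,"turn":0,"jaw":-0.3},{"x":0,"y":0,"z":0.1,"turn":0,"jaw":-0.3}]'
```

```text
clock: 24.37
ee_pos: [0.5898, 0.2108, 0.1115]
tcp_rot: [0.216, 0.976, 0.0, 0.0]
contact_force: [-0.3, 0.4, 0.9]
opening: 0.508
grasp_force: 30.9
clock: 24.62
ee_pos: [0.5904, 0.2106, 0.1114]
tcp_rot: [0.216, 0.976, 0.0, 0.001]
contact_force: [-0.8, -0.8, 6.6]
opening: 0.506
grasp_force: 31.5
```

Contact is at the expected home height. I release and lift clear.

```bash
python3 -m pendant '[{"x":0,"y":0,"z":-0.1,"turn":0,"jaw":-0.3},{"x":0,"y":0,"z":-0.1,"turn":0,"jaw":0.1},{"x":0,"y":0,"z":-0.1,"turn":0,"jaw":0.4},{"x":0,"y":0,"z":-0.1,"turn":0,"jaw":0.5},{"x":0,"y":0,"z":-0.1,"turn":0,"jaw":0.5},{"x":0,"y":0,"z":-0.8,"turn":0,"jaw":0.5},{"x":0,"y":0,"z":-2.5,"turn":0,"jaw":0.5},{"x":0,"y":0,"z":-5.5,"turn":0,"jaw":0.5},{"x":0,"y":0,"z":-9,"turn":0,"jaw":0.5},{"x":0,"y":0,"z":-13,"turn":0,"jaw":0.5},{"x":0,"y":0,"z":-16,"turn":0,"jaw":0.5},{"x":0,"y":0,"z":-18,"turn":0,"jaw":0.5}]'
python3 -m pendant '[{"x":0,"y":0,"z":0,"turn":0,"jaw":0.5},{"x":0,"y":0,"z":0,"turn":0,"jaw":0.5},{"x":0,"y":0,"z":0,"turn":0,"jaw":0.5},{"x":0,"y":0,"z":0,"turn":0,"jaw":0.5}]'
python3 - <<'E'
from w import *
p=fits(("s",(.590,.211),.1375,.0213),("s if 6mm higher",(.590,.211),.1435,.0213),("m",(.590,.211),.111,.0273),("l",(.590,.211),.0845,.0335),("xl",(.589,.211),.058,.0395))
for t in ("clear_beaker","tall_bottle","low_bottle","wash_bottle"):
    print(t,[np.round(hit(p,q["position"],0)[:2],3) for q in tip_of(p,t)[:1]])
E
```

```text
clock: 25.62
ee_pos: [0.5909, 0.211, 0.2949]
tcp_rot: [0.216, 0.976, 0.002, 0.002]
contact_force: [0.7, 0.1, -0.7]
opening: 0.752
grasp_force: 0.0
clock: 25.95
ee_pos: [0.5887, 0.2106, 0.2888]
tcp_rot: [0.216, 0.976, -0.001, -0.001]
contact_force: [-0.2, -0.2, -0.5]
opening: 0.748
grasp_force: 0.0
tcp [0.5888 0.2105 0.2888] toolx [-0.9066  0.4221] tooly [0.4221 0.9066] tilt [-0.0025 -0.0012] clock 26.0
s [0.59   0.2085] 232 shift cm [-0.2  -0.13] px [275. 199.]
s if 6mm higher [0.5885 0.2095] 230 shift cm [-0.02 -0.11] px [275. 199.]
m [0.59  0.211] 205 shift cm [-0.09  0.09] px [277. 191.]
l [0.59  0.212] 201 shift cm [-0.05  0.18] px [278. 184.]
xl [0.589  0.2115] 196 shift cm [0.02 0.1 ] px [277. 179.]
clear_beaker [array([0.435, 0.094])]
tall_bottle [array([0.411, 0.209])]
low_bottle [array([ 0.513, -0.006])]
wash_bottle [array([0.71, 0.26])]
```

```bash
python3 -c "
from workcell import *
print(job_done())"
```

```text
the job is handed in; nothing more can be done
None
```

I handed the job in at about 26 s of the 72 s: the four cups are nested at cup_xl's original spot with rims concentric to about 3 mm, the bottles and beaker show no movement in the last wrist picture (timer and Petri dish not re-checked), the hand-in returned no verdict, and I viewed 11 pictures, one over the limit of 10.

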